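# Lay out the assembly kit on its outline tiles

## Task

Lay out the kit for the next assembly job on the sliding table in front of you: put the tape measure, the lidded jar of screws, the light-brown oak block and the dark walnut block each on the white tile that carries its own painted outline, standing as it stands now, centred on the outline and turned to match it (either way round). Keep the glass jar upright while you carry it, and leave the roll of masking tape and the small low offcut where they lie.

Things in the scene. Friction and masses are not known exactly. Their poses are not given: they have to be found in the camera images.
- tape_measure_centre (a point): Yellow tape measure with a black face, standing on its edge on the table: 43 mm wide (x), 90 mm long (y, including the short thin tongue at its -y end; the case itself spans y -28 to +45 mm), 62 mm high (z). This point is the middle of its length and width, half-way up (31 mm above its underside). x is across its flat cheeks (grip it there), y along it, z up. About 0.24 kg.
- jar_centre (a point): Lidded clear glass jar of screws with a dark-red lid, upright: round, 66 mm in diameter, 78 mm high. This point is on its axis, 39 mm above its underside; z up. About 0.31 kg.
- oak_block_centre (a point): Light yellow-brown oak block, 45 mm wide (x), 64 mm long (y), 45 mm high (z). This point is its centre, 22.5 mm above its underside. About 0.07 kg.
- walnut_block_centre (a point): Dark grey-brown walnut block, square, 50 x 50 mm (x, y), 32 mm high (z). This point is its centre, 16 mm above its underside. It lies on the sliding table (the near, grooved one) among the tiles; a similar dark offcut at the back of the saw table is not part of the job. About 0.04 kg.
- tape_tile_spot (a point): The tape measure's place: a fixed white rectangular tile, 76 x 104 mm and 4 mm thick, lying on the table, with a painted outline: a long yellow rectangle, 43 x 90 mm, edged in black. This point is the centre of the outline, on the tile's upper face (4 mm above the table); x across it (43 mm), y along it (90 mm), z up.
- jar_tile_spot (a point): The jar's place: a fixed white rectangular tile, 76 x 104 mm and 4 mm thick, lying on the table, with a painted outline: a dark-red disc, 66 mm in diameter, edged in black. This point is the centre of the outline, on the tile's upper face (4 mm above the table); z up; the turn of the jar does not matter.
- oak_tile_spot (a point): The oak block's place: a fixed white rectangular tile, 76 x 104 mm and 4 mm thick, lying on the table, with a painted outline: a light-brown rectangle, 45 x 64 mm, edged in black. This point is the centre of the outline, on the tile's upper face (4 mm above the table); x across it (45 mm), y along it (64 mm), z up.
- walnut_tile_spot (a point): The walnut block's place: a fixed white rectangular tile, 76 x 104 mm and 4 mm thick, lying on the table, with a painted outline: a dark-brown square, 50 x 50 mm, edged in black. This point is the centre of the outline, on the tile's upper face (4 mm above the table); x and y along the sides of the square, z up; any of the four square ways round will do.
- masking_tape_centre (a point): Bystander: roll of pale masking tape lying flat, 110 mm in diameter, 24 mm high. This point is its centre, 12 mm up. Leave it alone.
- small_offcut_centre (a point): Bystander: small low pinkish-brown wood offcut, 34 mm (x) by 50 mm (y), 20 mm high, lying near the right-hand corner beside the fence. This point is its centre, 10 mm up. Leave it alone.

How it is judged (in metres and radians):
At the end, for the whole second after the job is handed in: Each of the four things rests upright (0.1 rad) on the tile with its own outline, centre within 12 mm of the outline's centre and not raised (5 mm); tape measure and oak block along their outlines and walnut block square to its own within 0.2 rad, any matching way round; all at rest (horizontal distance between tape_measure_centre and tape_tile_spot below 0.012 m and z of tape_measure_centre in the frame of tape_tile_spot between 0.026 and 0.036 m and angle between each of tape_measure_centre, jar_centre, oak_block_centre, walnut_block_centre's own z axis and vertical below 0.1 rad and angle between the y axis of tape_measure_centre and the y axis of tape_tile_spot, either way round below 0.2 rad and linear speed of each of tape_measure, jar, oak_block, walnut_block below 0.02 m/s and angular speed of each of tape_measure, jar, oak_block, walnut_block below 0.2 rad/s and horizontal distance between jar_centre and jar_tile_spot below 0.012 m and z of jar_centre in the frame of jar_tile_spot between 0.034 and 0.044 m and horizontal distance between oak_block_centre and oak_tile_spot below 0.012 m and z of oak_block_centre in the frame of oak_tile_spot between 0.0175 and 0.0275 m and angle between the y axis of oak_block_centre and the y axis of oak_tile_spot, either way round below 0.2 rad and horizontal distance between walnut_block_centre and walnut_tile_spot below 0.012 m and z of walnut_block_centre in the frame of walnut_tile_spot between 0.011 and 0.021 m and (angle between the y axis of walnut_block_centre and the y axis of walnut_tile_spot, either way round below 0.2 rad or angle between the y axis of walnut_block_centre and the x axis of walnut_tile_spot, either way round below 0.2 rad)); the robot touches nothing.
It fails at once if the glass jar is tipped by more than 0.6 rad (angle between jar_centre's own z axis and vertical above 0.6 rad).
It fails at once if the roll of masking tape is moved by more than 15 mm (distance of masking_tape_centre from where it was at the start of the episode above 0.015 m).
It fails at once if the small offcut is moved by more than 15 mm (distance of small_offcut_centre from where it was at the start of the episode above 0.015 m).
It also fails if it takes over 99 s, if anything falls off the work surface, if the arm or the gripper's body presses on something with over 40 N, if the wrist force passes 120 N, or if a joint passes its speed limit or range.

## Robot

A 6-joint arm with a two-finger parallel gripper is mounted at the origin on a cart in front of the work surface, level with it; the furniture and walls round the work are solid. World frame = base frame: x ahead of the robot, y to its left, z up, the work surface at z = 0. Lengths are in mm, angles in rad, forces in N, time in s.
With the tool pointing down it reaches from about 325 to 900 mm from the base axis. Payload 6.1 kg.
Tool frame: the origin (TCP) lies at the very end of the fingers, on their centre line; the grasp point (between the pads) lies 19 mm behind it (pinch_z is the distance from the TCP to the grasp point, in mm); z points along the fingers, y is the line along which they close (so a half turn about z gives the same grasp; the last joint's range is limited). The gripper opens to 85 mm and grips with 20 to 120 N. Pads are 22 mm wide; open, the fingers measure 114 mm over their backs; the gripper's body (76 mm by 85 mm) begins 54 mm behind the grasp point. The pads swing forward as they close: fully open they stand 13 mm farther back than shut.
Start: joints at [-1.353, 0.22, 1.526, -0, 1.395, -0.126], TCP at [210.66, -588.42, 231.3] pointing down, gripper open.
Joint ranges: [-2.98, 2.98], [-0.91, 2.08], [0.09, 2.57], [-1.24, 4.39], [0.2, 2.65], [-2.68, 2.68]. Speed limits (rad/s): [2.57, 2.57, 3.01, 3.14, 3.14, 3.14].

## Interface

Orientations are given as a unit quaternion [w, x, y, z].
In Python, from bench import sense, snapshot, get_calibration, sign_off, pinch_z gives the robot as it stands.
- The arm moves only by the shell command python3 -m handwheel 'ROWS' [FORCE]. ROWS is JSON, a list of rows, each a list of 7 numbers: the opening, from -1 (shut) to 1 (fully open), then the shift along the world's x, y, z normalised to -1 to 1, where 1 is 0.5 m, then the turn, a rotation vector about the world's x, y, z normalised to -1 to 1, where 1 is 2 pi rad. A call has 1 to 20 rows; each row is the pose to reach, as a shift and turn from the pose commanded when the call began, turning the shorter way round; what a row does not reach only later rows make up. A row lasts 1/10 s, in which the tool goes at most 50 mm and 8.59 degrees, less where a joint would pass 70% of its speed; a pose out of reach is approached as far as the arm can. A call with a number of a shift or a turn outside -1 to 1 is refused whole. A call with a gripper value outside its range is refused whole. The fingers move at their own pace and stop on an object; FORCE is the grip in N (left out, the last holds). Time passes only in rows, so rows that repeat a pose let the fingers close. It gives the time, the measured TCP pose, the force, the opening and the grip force at its end, in the units of the state.
- sense(): the state, without advancing time (a new reading comes with each control period).
- snapshot(name): name is "side" or "top"; returns the picture (480x640x3 uint8, red, green, blue); there is no depth.
- get_calibration(name): a dict with "fx", "fy", "cx", "cy" (pixels), "rvec" (rotation vector, rad) and "tvec" (3), from world to camera coordinates, as OpenCV has them. Camera axes: x right, y down, z forward; pixel columns grow to the right and rows downward; lengths in mm; the calibration is good to about 2 mm. A picture is of the moment at which its call begins. get_calibration takes no time and is no camera call.
- sign_off(): hands the job in; it is judged then, once.
The state is a dict: "t": time; "joints": joint angles; "joint_velocities": joint speeds; "joint_efforts": joint torques, N m; "ee_pos": TCP position; "ee_rot": TCP orientation; "ft_force": force on the tool from outside, world axes, zero at the start; "moment": the same for the moment, N m; "width": finger opening in mm; "finger_force": force on a finger pad.
Only numpy, scipy, OpenCV 4.12 (cv2) and the standard library are available. Lean on these libraries where they do the work, as an engineer would, in place of code of your own. Each camera call takes 0.05 s, during which the arm holds its last target. There are 200 camera calls.

## Working session

There is one attempt and no reset: what is moved stays moved. The work goes in short steps, Python scripts to look and compute and a shell command to move; the robot and the scene stay as the last step left them, time stands still between calls to the robot, and variables do not carry over. Pictures are saved under pics/ and viewed, at most 14 in all, crops included, and the job is handed in when it is done.

```bash
ls; mkdir -p pics; python3 - <<'E'
from bench import *
import cv2
for n in("top","side"):
    cv2.imwrite(f"pics/{n}0.png",snapshot(n)[:,:,::-1]); print(get_calibration(n))
s=sense(); print(s)
E
```

```text
pics
{'fx': 440.2585446083956, 'fy': 440.2585446083956, 'cx': 320.33354004008856, 'cy': 244.29882337948848, 'rvec': array([ 2.16164942, -2.20135269,  0.070098  ]), 'tvec': array([100.76242486, 575.32488319, 887.23760046])}
{'fx': 487.91557547150745, 'fy': 487.91557547150745, 'cx': 320.0786225589257, 'cy': 245.92302970108256, 'rvec': array([ 0.76161155, -2.30285766,  1.42801755]), 'tvec': array([509.77795785, 191.70410458, 880.86911887])}
{'t': 0.1, 'joints': array([-1.35309822e+00,  2.21122115e-01,  1.52747873e+00,  1.32241559e-05,
        1.39468511e+00, -1.26091575e-01]), 'joint_velocities': array([-0.00055006, -0.00274326, -0.00285014, -0.00135368,  0.00212807,
       -0.00050183]), 'joint_efforts': array([ 1.34985083e-03, -4.98241782e+01, -3.90545082e+01, -1.77604315e-04,
        5.64244314e-03,  2.33420570e-05]), 'ee_pos': array([ 210.55156312, -587.90657521,  230.33371638]), 'ee_rot': array([-8.46062002e-04,  9.85262270e-01,  1.71048362e-01, -3.22638694e-05]), 'ft_force': array([0.17193919, 0.56460109, 0.73320769]), 'moment': array([-0.04456857,  0.0188405 ,  0.00175654]), 'finger_force': 0.0, 'width': 85.38060288588669}
```

View pics/top0.png

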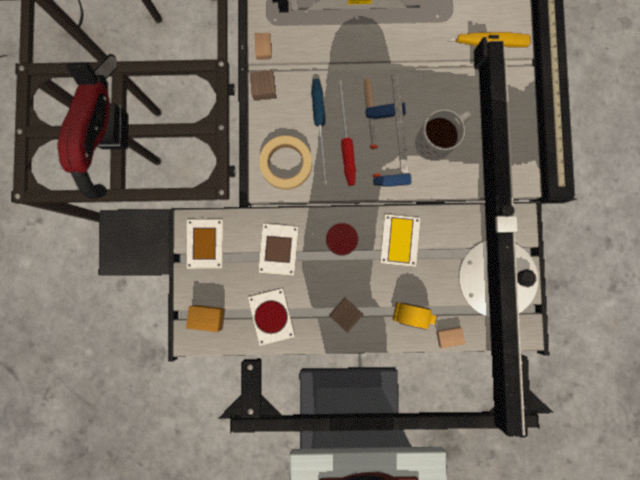

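View pics/side0.png

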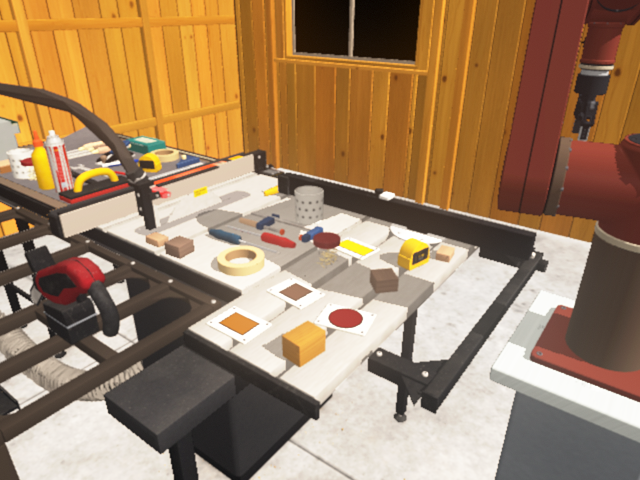

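The top view has +x up and +y left. Oak is at (205,318), the jar lid at (342,239), walnut at (346,315), the tape measure at (414,316) and the offcut at (451,337). The tiles are oak (204,244), walnut (279,249), jar (271,317) and tape (400,240). The side view confirms that everything is standing. The outlined silhouettes are roughly centrally symmetric, so I cast their centres at mid-height.

```bash
cat > h.py <<'E'
import cv2, numpy as np
from bench import *
def ray(cam,uv,z):
    c=get_calibration(cam);R=cv2.Rodrigues(c["rvec"])[0];C=-R.T@c["tvec"]
    d=R.T@np.array([(uv[0]-c["cx"])/c["fx"],(uv[1]-c["cy"])/c["fy"],1]);return C+d*(z-C[2])/d[2]
def proj(cam,p):
    c=get_calibration(cam);return cv2.projectPoints(np.array([p],float),c["rvec"],c["tvec"],np.array([[c["fx"],0,c["cx"]],[0,c["fy"],c["cy"]],[0,0,1.]]),None)[0].ravel()
def blob(img,lo,hi,near,r=45):
    hsv=cv2.cvtColor(img,cv2.COLOR_RGB2HSV);m=cv2.inRange(hsv,np.array(lo),np.array(hi))
    k=np.zeros_like(m);cv2.circle(k,tuple(int(v) for v in near),r,255,-1);m&=k
    m=cv2.morphologyEx(m,cv2.MORPH_OPEN,np.ones((3,3)))
    cs=cv2.findContours(m,cv2.RETR_EXTERNAL,cv2.CHAIN_APPROX_NONE)[0]
    return max(cs,key=cv2.contourArea)
def rect(cam,c,z):
    w=np.array([ray(cam,p,z)[:2] for p in c[:,0]],np.float32)
    (x,y),(a,b),t=cv2.minAreaRect(w)
    if a<b: a,b,t=b,a,t+90   # t: direction of long side, deg from world x
    return np.round([x,y,a,b,(t+90)%180-90],1)
E
python3 - <<'E'
from h import *
im=snapshot("top");hsv=cv2.cvtColor(im,cv2.COLOR_RGB2HSV)
for n,p in dict(oak=(205,318),walnut=(346,315),tm=(410,316),jar=(342,239),toak=(204,244),twal=(279,249),tjar=(271,317),ttape=(400,240),tilew=(222,244),table=(300,290),shadow=(330,290),off=(451,337)).items(): print(n,hsv[p[1],p[0]])
c=get_calibration("top");R=cv2.Rodrigues(c["rvec"])[0];print("cam",-R.T@c["tvec"])
big=cv2.resize(im[200:360,160:480],None,fx=2.5,fy=2.5,interpolation=cv2.INTER_CUBIC);cv2.imwrite("pics/crop.png",big[:,:,::-1])
for n,p,lo,hi,z,r in [("oak",(205,318),(10,120,60),(30,255,255),22,40),("walnut",(346,315),(0,30,20),(25,255,130),16,35),("tm",(414,316),(15,120,60),(35,255,255),31,35),("jar lid",(342,239),(0,120,20),(10,255,255),70,30),("jar lid",(342,239),(170,120,20),(180,255,255),70,30),
 ("toak",(204,244),(5,120,40),(30,255,255),4,30),("twal",(279,249),(0,30,20),(25,255,140),4,30),("tjar",(271,317),(170,120,20),(180,255,255),4,30),("tjar",(271,317),(0,120,20),(10,255,255),4,30),("ttape",(400,240),(15,120,60),(35,255,255),4,40),
 ("offc",(451,337),(0,50,60),(25,255,255),10,22)]:
    try:
        k=blob(im,lo,hi,p,r);print(n,cv2.contourArea(k),rect("top",k,z))
    except ValueError: print(n,"none")
for n,p,r in [("toak",(204,244),32),("twal",(279,249),32),("tjar",(271,317),35),("ttape",(400,240),32)]:
    k=blob(im,(0,0,190),(180,40,255),p,r);print(n,"tile",rect("top",k,4))
E
```

```text
oak [ 16 189 158]
walnut [14 94 76]
tm [ 22 251 187]
jar [179 183  82]
toak [ 16 217 135]
twal [  9 102 100]
tjar [  3 222 108]
ttape [ 24 255 221]
tilew [ 17  43 178]
table [ 18  39 163]
shadow [ 12  41 107]
off [ 14 116 181]
cam [512.21214698  84.3572324  926.74965389]
oak 792.0 [430.8 328.7  72.5  49.   82.5]
walnut 3262.5 [432.4  37.8 141.5 129.5  18.4]
tm 736.0 [428.5 -96.8  85.2  41.1  76.5]
jar lid 6.0 [590.3  63.    5.9   3.9  -1.1]
jar lid none
toak 580.0 [584.6 335.4  62.   42.3  -0. ]
twal 574.5 [570.5 180.2  52.6  52.6  -6.2]
tjar 29.0 [430.7 211.6  25.1  14.8 -32.9]
tjar none
ttape 835.0 [585.  -77.2  90.7  43.7  -6.9]
offc 500.5 [ 382.5 -173.4   56.5   41.2  -80.9]
toak tile [584.7 334.9  95.   70.1  -1. ]
twal tile [553.8 181.1  74.3  66.6  81.4]
tjar tile [394.3 188.5  70.4  29.  -79.8]
ttape tile [ 580.7 -106.7   83.3   11.2   -7. ]
```

View pics/crop.png

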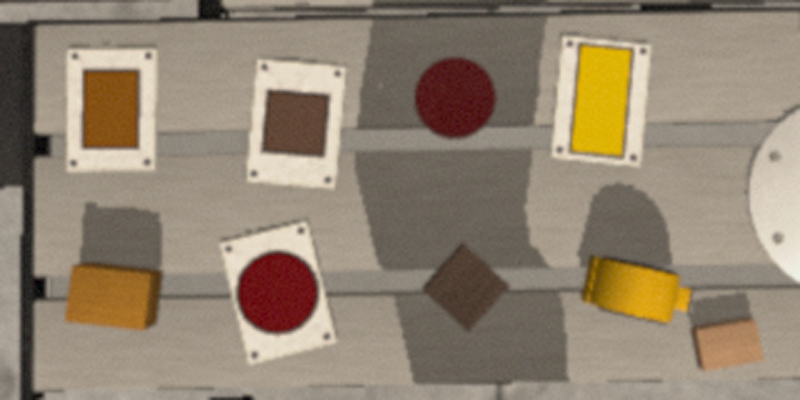

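The crop shows every object and tile cleanly. The tape measure's tongue points right (-y), towards the offcut. I'll fix the red hue and the walnut mask next.

```bash
sed -i 's/m=cv2.inRange(hsv/hsv[...,0]=(hsv[...,0].astype(int)+60)%180;m=cv2.inRange(hsv/' h.py
python3 - <<'E'
from h import *
im=snapshot("top")
for n,p,lo,hi,z,r in [("walnut",(346,315),(60,65,20),(85,255,130),16,35),("jar lid",(342,239),(50,120,20),(70,255,255),72,30),("tjar",(271,317),(50,120,20),(75,255,255),4,30)]:
    k=blob(im,lo,hi,p,r);print(n,cv2.contourArea(k),rect("top",k,z))
# side view checks
im=snapshot("side")
k=blob(im,(50,100,20),(75,255,255),(327,240),25);(u,v),_,_=cv2.fitEllipse(k);print("jar side",u,v,cv2.boundingRect(k),ray("side",(u,v),72))
k=blob(im,(50,100,20),(75,255,255),(345,318),25);(u,v),_,_=cv2.fitEllipse(k);print("tjar side",ray("side",(u,v),4))
for n,p in dict(oak=(430.8,328.7,22),wal=(432,38,16),tm=(428.5,-96.8,31),toak=(584.6,335.4,4),ttape=(585,-77.2,4),twal=(570.5,180.2,4)).items(): print(n,proj("side",p))
big=cv2.resize(im[200:400,180:500],None,fx=2.5,fy=2.5,interpolation=cv2.INTER_CUBIC);cv2.imwrite("pics/crops.png",big[:,:,::-1])
E
```

```text
walnut 570.5 [432.8  40.8  51.9  50.6  44.2]
jar lid 717.5 [583.   47.6  58.6  58.4  -1.1]
tjar 722.5 [ 4.298e+02  1.956e+02  6.390e+01  6.240e+01 -4.000e-01]
jar side 326.2705993652344 240.2589874267578 (314, 233, 26, 16) [583.11937698  44.97708285  72.        ]
tjar side [428.46263688 194.25529857   4.        ]
oak [302.0133458  344.15947332]
wal [383.48746305 279.99661611]
tm [413.42669787 252.03422361]
toak [237.78880523 323.65701602]
ttape [353.40507011 247.40006801]
twal [294.00356097 292.02969936]
```

View pics/crops.png

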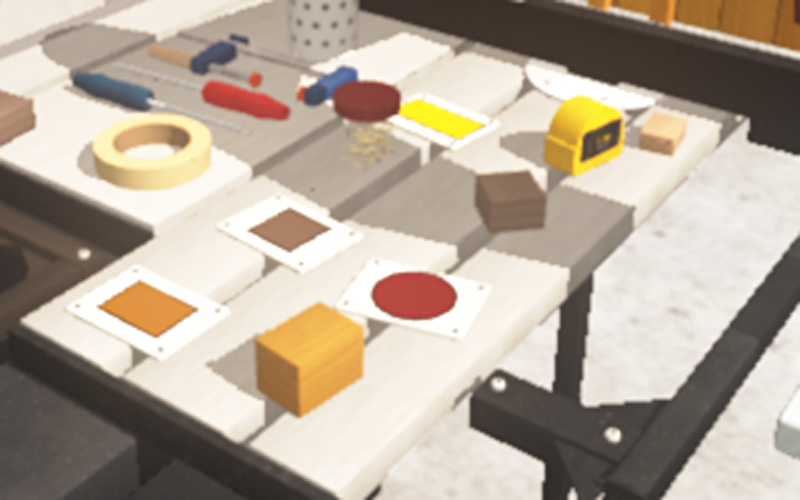

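Both views agree. I'll start with the tape measure and move above it, turned so the fingers close across its cheeks.

```bash
python3 -m handwheel '[[1,0.437,0.988,-0.16,0,0,0.156],[1,0.437,0.988,-0.16,0,0,0.156],[1,0.437,0.988,-0.16,0,0,0.156],[1,0.437,0.988,-0.16,0,0,0.156],[1,0.437,0.988,-0.16,0,0,0.156],[1,0.437,0.988,-0.16,0,0,0.156],[1,0.437,0.988,-0.16,0,0,0.156],[1,0.437,0.988,-0.16,0,0,0.156],[1,0.437,0.988,-0.16,0,0,0.156],[1,0.437,0.988,-0.16,0,0,0.156],[1,0.437,0.988,-0.16,0,0,0.156],[1,0.437,0.988,-0.16,0,0,0.156],[1,0.437,0.988,-0.16,0,0,0.156],[1,0.437,0.988,-0.16,0,0,0.156],[1,0.437,0.988,-0.16,0,0,0.156],[1,0.437,0.988,-0.16,0,0,0.156]]' 40
python3 - <<'E'
from h import *
im=snapshot("side");cv2.imwrite("pics/a.png",cv2.resize(im[100:340,260:580],None,fx=2,fy=2)[:,:,::-1]);print(sense()["ee_rot"])
E
```

```text
t: 1.85
ee_pos: [429.0, -95.7, 151.5]
ee_rot: [0.0, 0.79, 0.614, 0.0]
ft_force: [-0.6, -0.3, 0.9]
width: 85.2
finger_force: 0.0
[1.58535969e-04 7.89463639e-01 6.13797308e-01 4.17152506e-05]
```

View pics/a.png

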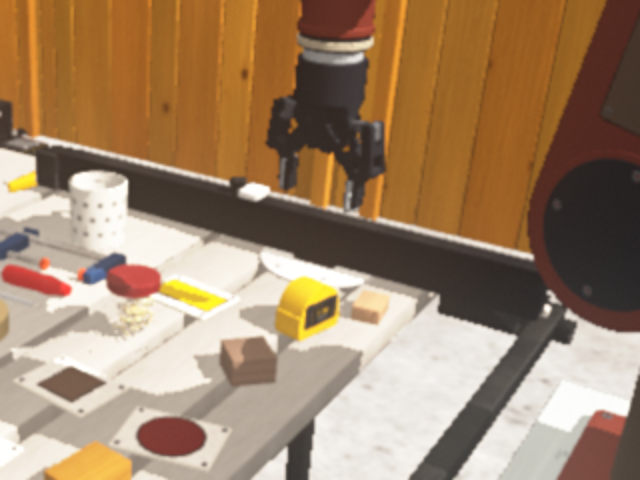

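The gripper hangs open above the tape measure, fingers straddling its cheeks. Descend and grip.

```bash
python3 -m handwheel '[[1,0,0,-0.1,0,0,0],[1,0,0,-0.19,0,0,0],[1,0,0,-0.24,0,0,0],[1,0,0,-0.27,0,0,0],[1,0,0,-0.274,0,0,0],[1,0,0,-0.274,0,0,0],[-1,0,0,-0.274,0,0,0],[-1,0,0,-0.274,0,0,0],[-1,0,0,-0.274,0,0,0],[-1,0,0,-0.274,0,0,0],[-1,0,0,-0.274,0,0,0],[-1,0,0,-0.274,0,0,0],[-1,0,0,-0.274,0,0,0],[-1,0,0,-0.274,0,0,0]]' 40
```

```text
t: 3.3
ee_pos: [429.9, -94.8, 15.4]
ee_rot: [0.001, 0.789, 0.615, 0.0]
ft_force: [-1.5, -0.3, 6.9]
width: 41.8
finger_force: 41.4
```

Gripped at 41.8 mm. Lift, carry, turn −83° and lower onto the tape tile.

```bash
python3 -m handwheel '[[-1,0,0,0.08,0,0,0],[-1,0,0,0.16,0,0,0],[-1,0.08,0.01,0.16,0,0,-0.02],[-1,0.16,0.02,0.16,0,0,-0.04],[-1,0.24,0.03,0.16,0,0,-0.065],[-1,0.29,0.033,0.16,0,0,-0.09],[-1,0.322,0.033,0.16,0,0,-0.11],[-1,0.322,0.033,0.16,0,0,-0.135],[-1,0.322,0.033,0.16,0,0,-0.155],[-1,0.322,0.033,0.16,0,0,-0.18],[-1,0.322,0.033,0.16,0,0,-0.2],[-1,0.322,0.033,0.14,0,0,-0.2297],[-1,0.322,0.033,0.1,0,0,-0.2297],[-1,0.322,0.033,0.06,0,0,-0.2297],[-1,0.322,0.033,0.04,0,0,-0.2297],[-1,0.322,0.033,0.03,0,0,-0.2297]]'
python3 - <<'E'
from h import *
im=snapshot("side");cv2.imwrite("pics/b.png",cv2.resize(im[160:310,260:460],None,fx=4,fy=4)[:,:,::-1]);
E
```

```text
t: 4.9
ee_pos: [588.9, -77.5, 27.7]
ee_rot: [-0.0, 0.998, -0.059, -0.001]
ft_force: [-0.1, 0.8, -2.6]
width: 41.8
finger_force: 42.7
```

View pics/b.png

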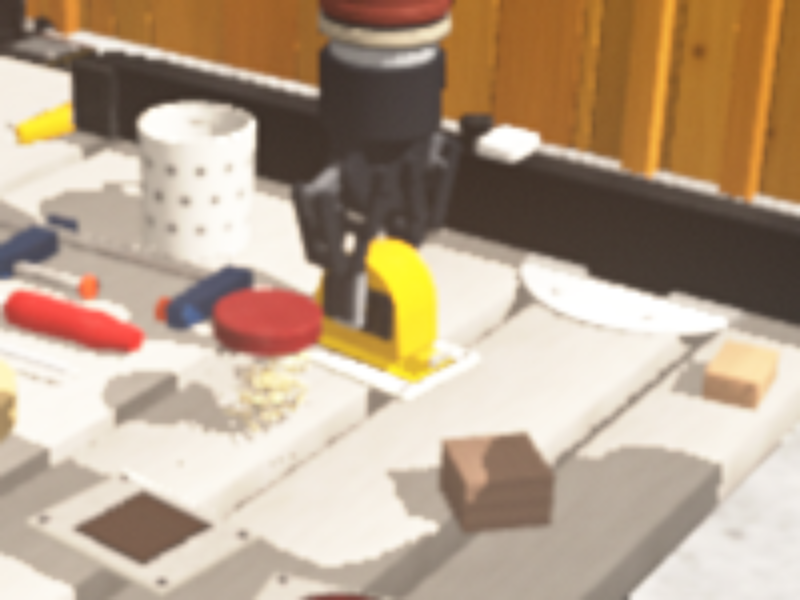

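The tape measure hangs just above its tile, aligned, with the tongue toward the robot. Lower, release, rise.

```bash
python3 -m handwheel '[[-1,0,0,-0.008,0,0,0],[-1,0,0,-0.014,0,0,0],[-1,0,0,-0.019,0,0,0],[-1,0,0,-0.019,0,0,0],[1,0,0,-0.019,0,0,0],[1,0,0,-0.019,0,0,0],[1,0,0,-0.019,0,0,0],[1,0,0,-0.019,0,0,0],[1,0,0,0.02,0,0,0],[1,0,0,0.1,0,0,0],[1,0,0,0.2,0,0,0],[1,-0.1,0,0.25,0,0,0],[1,-0.2,0,0.25,0,0,0],[1,-0.3,0,0.25,0,0,0],[1,-0.3,0.1,0.25,0,0,0],[1,-0.3,0.2,0.25,0,0,0],[1,-0.3,0.2,0.25,0,0,0]]'
python3 - <<'E'
from h import *
s=snapshot("side");t=snapshot("top")
cv2.imwrite("pics/c.png",np.hstack([cv2.resize(x,(400,400),interpolation=cv2.INTER_CUBIC) for x in(s[190:290,310:410],t[190:290,350:450])])[:,:,::-1])
E
```

```text
t: 6.65
ee_pos: [439.5, 26.4, 154.8]
ee_rot: [-0.001, 0.998, -0.057, 0.001]
ft_force: [0.3, -0.5, 0.5]
width: 85.3
finger_force: 0.0
```

View pics/c.png

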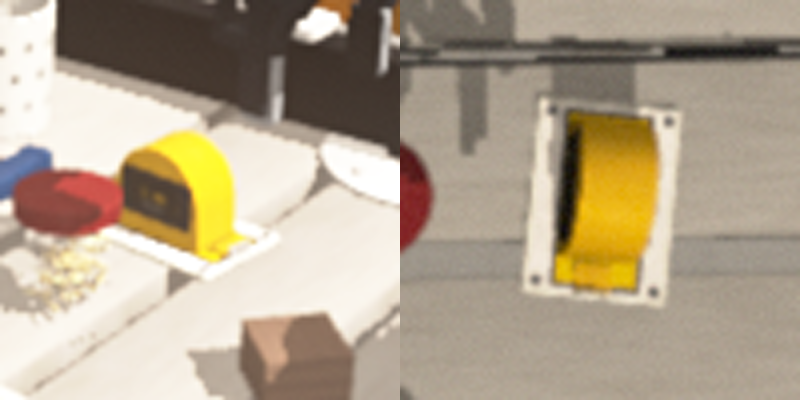

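The tongue end sits on the outline's end and the case lies along it, within about 2 mm. Now the walnut block: turn +51° and grip.

```bash
python3 -m handwheel '[[1,-0.015,0.037,-0.05,0,0,0.02],[1,-0.015,0.037,-0.1,0,0,0.045],[1,-0.015,0.037,-0.1,0,0,0.07],[1,-0.015,0.037,-0.1,0,0,0.09],[1,-0.015,0.037,-0.1,0,0,0.115],[1,-0.015,0.037,-0.1,0,0,0.142],[1,-0.015,0.037,-0.1,0,0,0.142],[1,-0.015,0.037,-0.18,0,0,0.142],[1,-0.015,0.037,-0.25,0,0,0.142],[1,-0.015,0.037,-0.285,0,0,0.142],[1,-0.015,0.037,-0.296,0,0,0.142],[1,-0.015,0.037,-0.296,0,0,0.142],[-1,-0.015,0.037,-0.296,0,0,0.142],[-1,-0.015,0.037,-0.296,0,0,0.142],[-1,-0.015,0.037,-0.296,0,0,0.142],[-1,-0.015,0.037,-0.296,0,0,0.142],[-1,-0.015,0.037,-0.296,0,0,0.142],[-1,-0.015,0.037,-0.296,0,0,0.142]]' 30
```

```text
t: 8.55
ee_pos: [434.0, 40.4, 7.8]
ee_rot: [0.001, 0.926, 0.377, 0.001]
ft_force: [-1.6, -1.6, 6.5]
width: 49.7
finger_force: 30.8
```

```bash
python3 -m handwheel '[[-1,0,0,0.08,0,0,0],[-1,0,0,0.16,0,0,0],[-1,0.06,0.06,0.18,0,0,0.02],[-1,0.12,0.12,0.18,0,0,0.04],[-1,0.18,0.18,0.18,0,0,0.06],[-1,0.24,0.24,0.18,0,0,0.085],[-1,0.276,0.279,0.18,0,0,0.11],[-1,0.276,0.279,0.12,0,0,0.11],[-1,0.276,0.279,0.06,0,0,0.11],[-1,0.276,0.279,0.03,0,0,0.11],[-1,0.276,0.279,0.015,0,0,0.11],[-1,0.276,0.279,0.01,0,0,0.11],[-1,0.276,0.279,0.01,0,0,0.11],[1,0.276,0.279,0.01,0,0,0.11],[1,0.276,0.279,0.01,0,0,0.11],[1,0.276,0.279,0.01,0,0,0.11],[1,0.276,0.279,0.05,0,0,0.11],[1,0.276,0.279,0.15,0,0,0.11],[1,0.276,0.279,0.25,0,0,0.11],[1,0.276,0.279,0.3,0,0,0.11]]'
```

```text
t: 10.55
ee_pos: [573.1, 180.5, 161.9]
ee_rot: [0.002, 0.744, 0.668, 0.003]
ft_force: [1.1, 0.6, -0.5]
width: 85.4
finger_force: 0.0
```

```bash
python3 -m handwheel '[[1,-0.06,0.06,0,0,0,0],[1,-0.12,0.12,0,0,0,0],[1,-0.18,0.18,0,0,0,0],[1,-0.24,0.24,0,0,0,0],[1,-0.279,0.298,0,0,0,0],[1,-0.279,0.298,-0.03,0,0,0],[1,-0.279,0.298,-0.1,0,0,0],[1,-0.279,0.298,-0.18,0,0,0],[1,-0.279,0.298,-0.25,0,0,0],[1,-0.279,0.298,-0.285,0,0,0],[1,-0.279,0.298,-0.292,0,0,0],[1,-0.279,0.298,-0.292,0,0,0],[-1,-0.279,0.298,-0.292,0,0,0],[-1,-0.279,0.298,-0.292,0,0,0],[-1,-0.279,0.298,-0.292,0,0,0],[-1,-0.279,0.298,-0.292,0,0,0],[-1,-0.279,0.298,-0.292,0,0,0],[-1,-0.279,0.298,-0.292,0,0,0]]' 30
python3 - <<'E'
from h import *
s=snapshot("side");t=snapshot("top")
cv2.imwrite("pics/d.png",np.hstack([cv2.resize(x,(400,400),interpolation=cv2.INTER_CUBIC) for x in(s[240:400,210:370],t[200:300,220:320])])[:,:,::-1])
E
```

```text
t: 12.35
ee_pos: [432.3, 329.7, 11.8]
ee_rot: [0.0, 0.744, 0.668, 0.001]
ft_force: [-0.9, -0.0, 6.3]
width: 44.4
finger_force: 31.7
```

View pics/d.png

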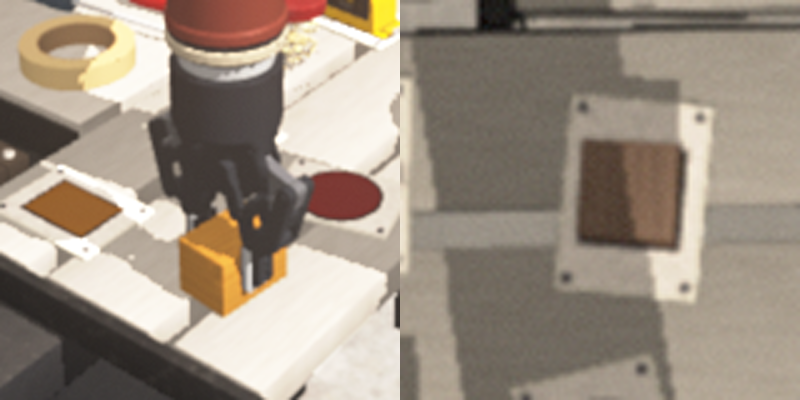

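Walnut covers its outline squarely. The oak block is gripped at 44.4 mm, so carry it over, turning +95.6°.

```bash
python3 -m handwheel '[[-1,0,0,0.08,0,0,0],[-1,0.02,0,0.14,0,0,0.022],[-1,0.06,0,0.14,0,0,0.044],[-1,0.1,0,0.14,0,0,0.066],[-1,0.15,0.012,0.14,0,0,0.088],[-1,0.2,0.012,0.14,0,0,0.11],[-1,0.24,0.012,0.14,0,0,0.132],[-1,0.28,0.012,0.14,0,0,0.154],[-1,0.307,0.012,0.14,0,0,0.176],[-1,0.307,0.012,0.14,0,0,0.198],[-1,0.307,0.012,0.14,0,0,0.22],[-1,0.307,0.012,0.13,0,0,0.242],[-1,0.307,0.012,0.11,0,0,0.2656],[-1,0.307,0.012,0.08,0,0,0.2656],[-1,0.307,0.012,0.05,0,0,0.2656],[-1,0.307,0.012,0.03,0,0,0.2656]]'
python3 -m handwheel '[[-1,0,0,-0.012,0,0,0],[-1,0,0,-0.02,0,0,0],[-1,0,0,-0.02,0,0,0],[1,0,0,-0.02,0,0,0],[1,0,0,-0.02,0,0,0],[1,0,0,-0.02,0,0,0],[1,0,0,-0.02,0,0,0],[1,0,0,0.05,0,0,0],[1,0,0,0.15,0,0,0],[1,0,0,0.25,0,0,0],[1,0,-0.05,0.3,0,0,0],[1,0,-0.15,0.3,0,0,0],[1,0,-0.25,0.3,0,0,0],[1,0,-0.35,0.3,0,0,0],[1,0,-0.45,0.3,0,0,0],[1,0,-0.55,0.3,0,0,0],[1,0,-0.579,0.3,0,0,0],[1,0,-0.579,0.3,0,0,0]]'
python3 - <<'E'
from h import *
s=snapshot("side");t=snapshot("top")
cv2.imwrite("pics/e.png",np.hstack([cv2.resize(x,(400,400),interpolation=cv2.INTER_CUBIC) for x in(s[160:320,200:360],t[190:290,150:250])])[:,:,::-1])
E
```

```text
t: 14.05
ee_pos: [583.4, 334.6, 22.8]
ee_rot: [-0.001, 0.006, 1.0, -0.001]
ft_force: [-1.0, 0.2, -0.7]
width: 44.6
finger_force: 31.3
t: 15.85
ee_pos: [584.8, 43.3, 175.5]
ee_rot: [0.0, 0.006, 1.0, -0.0]
ft_force: [-1.0, 0.5, -1.1]
width: 85.1
finger_force: 0.0
```

View pics/e.png

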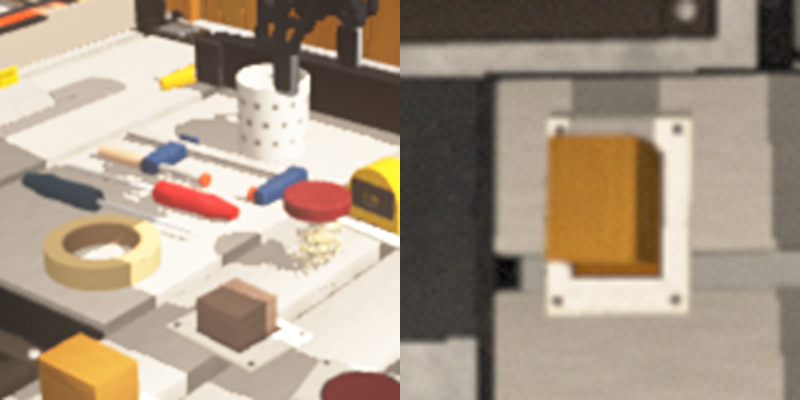

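Oak sits on its tile, and I'll measure it by blob. The gripper is above the jar, so descend and grip.

```bash
python3 - <<'E'
from h import *
t=snapshot("top");k=blob(t,(65,120,60),(90,255,255),(204,244),35);print("oak",rect("top",k,26))
k=blob(t,(60,65,20),(85,255,150),(279,249),22);print("wal",rect("top",k,20))
E
python3 -m handwheel '[[1,-0.003,0,-0.08,0,0,0],[1,-0.003,0,-0.15,0,0,0],[1,-0.003,0,-0.2,0,0,0],[1,-0.003,0,-0.24,0,0,0],[1,-0.003,0,-0.27,0,0,0],[1,-0.003,0,-0.29,0,0,0],[1,-0.003,0,-0.3,0,0,0],[1,-0.003,0,-0.3,0,0,0],[-1,-0.003,0,-0.3,0,0,0],[-1,-0.003,0,-0.3,0,0,0],[-1,-0.003,0,-0.3,0,0,0],[-1,-0.003,0,-0.3,0,0,0],[-1,-0.003,0,-0.3,0,0,0],[-1,-0.003,0,-0.3,0,0,0]]' 40
```

```text
oak [588.2 336.6  71.1  55.8  -0. ]
wal [571.3 179.6  52.4  51.6  -4.7]
t: 17.4
ee_pos: [584.4, 45.7, 26.9]
ee_rot: [0.001, 0.004, 1.0, 0.0]
ft_force: [-1.5, 2.0, 6.0]
width: 64.0
finger_force: 45.5
```

```bash
python3 -m handwheel '[[-1,0,0,0.03,0,0,0],[-1,0,0,0.08,0,0,0],[-1,-0.01,0.01,0.12,0,0,0],[-1,-0.04,0.04,0.14,0,0,0],[-1,-0.08,0.08,0.14,0,0,0],[-1,-0.12,0.12,0.14,0,0,0],[-1,-0.16,0.16,0.14,0,0,0],[-1,-0.2,0.2,0.14,0,0,0],[-1,-0.24,0.24,0.14,0,0,0],[-1,-0.28,0.27,0.14,0,0,0],[-1,-0.3,0.29,0.14,0,0,0],[-1,-0.308,0.299,0.14,0,0,0],[-1,-0.308,0.299,0.12,0,0,0],[-1,-0.308,0.299,0.09,0,0,0],[-1,-0.308,0.299,0.06,0,0,0],[-1,-0.308,0.299,0.035,0,0,0],[-1,-0.308,0.299,0.02,0,0,0],[-1,-0.308,0.299,0.015,0,0,0]]'
python3 -m handwheel '[[-1,0,0,-0.003,0,0,0],[-1,0,0,-0.005,0,0,0],[-1,0,0,-0.005,0,0,0],[0.9,0,0,-0.005,0,0,0],[1,0,0,-0.005,0,0,0],[1,0,0,-0.005,0,0,0],[1,0,0,-0.005,0,0,0],[1,0,0,0.03,0,0,0],[1,0,0,0.08,0,0,0],[1,0,0,0.15,0,0,0],[1,0,0,0.25,0,0,0],[1,-0.05,-0.1,0.35,0,0,0],[1,-0.05,-0.2,0.4,0,0,0],[1,-0.05,-0.3,0.4,0,0,0],[1,-0.05,-0.4,0.4,0,0,0],[1,-0.05,-0.5,0.4,0,0,0],[1,-0.05,-0.6,0.4,0,0,0],[1,-0.05,-0.7,0.4,0,0,0],[1,-0.05,-0.7,0.4,0,0,0]]'
python3 - <<'E'
from h import *
s=snapshot("side");t=snapshot("top")
k=blob(t,(50,120,20),(70,255,255),(270,322),35);print(rect("top",k,72))
k=blob(s,(50,100,20),(70,255,255),(346,290),30);(u,v),_,_=cv2.fitEllipse(k);print("jar side",u,v,cv2.boundingRect(k),ray("side",(u,v),76))
k=blob(s,(65,120,60),(90,255,255),proj("side",(585,335,26)),45);x,y,w,h=cv2.boundingRect(k);print("oak side",(x+w/2,y+h/2),proj("side",(585,335,26.5)))
cv2.imwrite("pics/f.png",np.vstack([cv2.resize(x,None,fx=2,fy=2) for x in(s[200:350,200:500],t[210:350,180:480])])[:,:,::-1])
E
```

```text
t: 19.2
ee_pos: [428.7, 194.5, 31.6]
ee_rot: [-0.001, 0.005, 1.0, -0.0]
ft_force: [-0.1, -0.4, -3.9]
width: 63.9
finger_force: 45.7
t: 21.1
ee_pos: [403.7, -158.4, 233.2]
ee_rot: [0.0, 0.006, 1.0, -0.001]
ft_force: [0.3, 1.1, -0.8]
width: 85.1
finger_force: 0.0
[431.5 193.2  72.9  59.8 -55.5]
jar side 346.45843505859375 286.62530517578125 (331, 276, 32, 22) [428.21088687 193.83787211  76.        ]
oak side (235.5, 313.5) [236.96176431 313.83567012]
```

View pics/f.png

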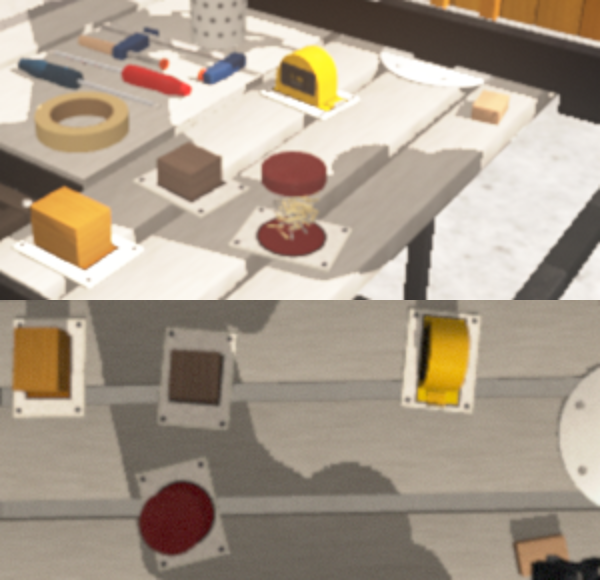

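All four stand centred on their tiles, with errors of about 4 mm or less, and the bystanders have not moved. Handing in.

```bash
python3 -c "
from bench import *
print(sign_off())"
```

```text
the job is handed in; nothing more can be done
None
```

The job is handed in: the tape measure, jar, oak block and walnut block each stand on their own tile, measured or seen within about 4 mm of centre; the masking tape and offcut were never touched; the judge's verdict was not shown.

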